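# Load the slide stage with a tapered cup and wedge it fast

### The job

Take the blue-banded tapered cup out of the slanted rack and nest it in the dark tapered cup on the stage's sliding bar, letting it down gently (not dropped, not forced) until it sits upright and fully home with its blue band resting on the dark rim. Then slide the red-tabbed brass wedge along its ramp, towards the dark cup, until it jams the bar fast. Leave the white-banded cup in the rack, and the lens and the amber jar where they stand.

Things in the scene. Friction and masses are not known exactly. Their poses are not given: they have to be found in the camera images.
- blue_cup_mid (a point): centre, half-way up, of the loose cup to load; z points out of its mouth. 66 mm tall: aluminium tapered body, 32 mm across at the bottom, 44 mm at 40 mm up, then a straight blue band 54 mm across and 26 mm tall up to the mouth. The step under the band is 7 mm above this point, the mouth 33 mm above. About 0.1 kg. Grip it by the band.
- blue_cup: the same cup, origin at the centre of its bottom, z out of its mouth. At the start it hangs by its step in either square opening of the rack, its axis leaning 35 degrees from vertical, mouth towards the rack's -x (robot) side.
- white_cup_mid (a point): centre of the other cup in the rack, same shape and size with a white band. Leave it.
- white_cup: the same white cup, origin at the centre of its bottom
- rack: fixed grey slanted rack; origin on the table under its middle, y along its length. Its top plate, 85 x 210 mm and 8 mm thick, leans 35 degrees: low along the -x edge, its middle 78 mm above the table. Two 47 mm square openings lie 60 mm either side of the middle along y. The cups come out along their own axis.
- stage: fixed black base plate, 310 mm along x, 170 mm along y, 12 mm thick; origin on the table. The bar slides along its x between steel rails whose tops are 32 mm above the table; the slanted steel jaw that backs the wedge is as high. The thin end of the wedge points to +x, the dark cup stands at the +x end.
- bar: loose aluminium bar, 240 x 40 x 18 mm, lying between the rails with 1 mm play each side and about 20 mm end play; origin at the centre of its underside, x along it. The dark cup is fixed to its top, 70 mm to +x of the origin.
- holder_rim (a point): centre of the mouth of the dark tapered cup on the bar; z up. It is 52 mm tall, at the rim 56 mm across outside and 48 mm inside, narrowing inside to 34 mm at its floor, 46 mm below this point: the same taper as the blue cup's body. With the blue cup fully home its step rests on this rim, so blue_cup_mid is 7 mm below this point.
- wedge: brass thumb wedge on the stage, 66 mm long; slides only along a level line turned 12 degrees from the stage's +x towards its -y (the bar). Pushed towards +x it needs about 3 N until it meets the bar, 8 to 18 mm from its start; it is jammed 13 to 21 mm from its start. A push of 10 to 20 N jams it and it stays. Origin: foot of its bar-side face, mid-length.
- wedge_tab (a point): centre of the wedge's upright red tab: 26 mm along x, 12 mm along y, 42 mm tall; its top is 21 mm above this point, the base plate's rails 22 mm below it. Push its -x face or pinch it.
- lens: loose black lens barrel standing on the table, 38 mm across, 60 mm tall. Leave it. Origin at the centre of its underside.
- jar: loose amber jar with white lid, 40 mm across, 55 mm tall. Leave it. Origin at the centre of its underside.

How it is judged:
By the outcome, as a careful person would: the job done as asked, in the order asked, and still so for the second after the job is handed in, with the robot touching nothing.
It also fails if it takes over 61 s, if anything falls off the work surface, if the arm or the gripper's body presses on something with over 40 N, if the wrist force passes 120 N, or if a joint passes its speed limit or range.

### The arm

A 6-joint arm with a two-finger parallel gripper is mounted at the origin on the work surface. World frame = base frame: x ahead of the robot, y to its left, z up, the work surface at z = 0. Lengths are in m, angles in rad, forces in N, time in s.
With the tool pointing down it reaches from about 0.225 to 0.875 m from the base axis. Payload 3.4 kg.
Tool frame: the origin (TCP) lies midway between the tips of the shut fingers; the grasp point (between the pads) lies 19 mm behind it (manip.grasp_offset is the distance from the TCP to the grasp point, in m); x points along the fingers, y is the direction in which the jaws open and shut, and the axes are right-handed (so a half turn about x gives the same grasp; the last joint's range is limited). The gripper opens to 85 mm and grips with 20 to 120 N. Pads are 22 mm wide; open, the fingers measure 114 mm over their backs; the gripper's body (76 mm by 85 mm) begins 54 mm behind the grasp point. The pads swing forward as they close: fully open they stand 13 mm farther back than shut.
Start: joints at [-1.456, 0.276, 1.505, -0, 1.361, -0.121], TCP at [0.134, -0.559, 0.231] pointing down, gripper open.
Joint ranges: [-2.89, 2.89], [-0.75, 2.08], [0.22, 2.7], [-1.18, 4.32], [0.11, 2.71], [-2.7, 2.7]. Speed limits (rad/s): [2.57, 2.57, 3.14, 3.14, 3.14, 3.14].

### API

Orientations are given as a unit quaternion [w, x, y, z].
In Python, from rig import manip gives the robot as it stands.
- The arm moves only by the shell command python3 -m creep 'ROWS' [OPENING] [FORCE]. ROWS is a JSON object of lists of equal length, an entry for each row: "delta_pos": the shift along the tool's x, y, z in cm, a list of three; "dr": the turn, a rotation vector about the tool's x, y, z in rad, a list of three. In form: {"delta_pos": [[dx, dy, dz], ...], "dr": [[rx, ry, rz], ...]}. A call has 1 to 10 rows; each row is the pose to reach, as a shift and turn from the pose commanded when the call began, along the tool's axes at that moment; what a row does not reach only later rows make up. A row lasts 1/10 s, in which the tool goes at most 50 mm and 8.59 degrees, less where a joint would pass 70% of its speed; a pose out of reach is approached as far as the arm can. A call with a gripper value outside its range is refused whole. OPENING is the opening, from -1 (shut) to 1 (fully open), set as the call begins (- or left out, the last holds). The fingers move at their own pace and stop on an object; FORCE is the grip in N (left out, the last holds). Time passes only in rows, so rows that repeat a pose let the fingers close. It gives the time, the measured TCP pose, the force and the opening at its end, in the units of the state.
- manip.get_state(): the state, without advancing time (a new reading comes with each control period).
- manip.get_image(name): name is "side" or "top"; returns a dict with "pixels" (384x512x3 uint8, blue, green, red), "depth" (384x512 float32, m along the optical axis (not along the pixel's ray), 0 where there is no reading), "intrinsics" (3x3 intrinsics, pixels), "rvec" (rotation vector, rad) and "tvec" (3), from world to camera coordinates, as OpenCV has them. Camera axes: x right, y down, z forward; pixel columns grow to the right and rows downward; lengths in m; the calibration is good to about 2 mm. A picture is of the moment at which its call begins.
- manip.sign_off(): hands the job in, once; it reports no verdict.
The state is a dict: "clock": time; "qpos": joint angles; "qd": joint speeds; "effort": joint torques, N m; "position": TCP position; "ee_rot": TCP orientation; "contact_force": force on the tool from outside, world axes, zero at the start; "moment": the same for the moment, N m; "width": finger opening in m.
Only numpy, scipy, OpenCV 4.12 (cv2) and the standard library are available. Lean on these libraries where they do the work, as an engineer would, in place of code of your own. Each camera call takes 0.05 s, during which the arm holds its last target. There are 200 camera calls.

## Working session

There is one attempt and no reset: what is moved stays moved. The work goes in short steps, Python scripts to look and compute and a shell command to move; the robot and the scene stay as the last step left them, time stands still between calls to the robot, and variables do not carry over. Pictures are saved under pics/ and viewed, about 8 in all and at most 12, crops included, and the job is handed in when it is done.

```bash
ls; mkdir -p pics
cat > h.py <<'E'
import numpy as np, cv2
from scipy.spatial.transform import Rotation as R
from rig import manip
def grab(n):
    d=manip.get_image(n); return d
def cloud(d):
    K=np.array(d["intrinsics"]);Z=d["depth"];h,w=Z.shape
    u,v=np.meshgrid(np.arange(w),np.arange(h))
    p=np.stack([(u-K[0,2])/K[0,0]*Z,(v-K[1,2])/K[1,1]*Z,Z],-1)
    M=cv2.Rodrigues(np.array(d["rvec"],float))[0]
    return (p-np.array(d["tvec"]).ravel())@M
def tool():
    s=manip.get_state(); q=s["ee_rot"]
    return np.array(s["position"]),R.from_quat([q[1],q[2],q[3],q[0]]),s
E
python3 - <<'E'
from h import *
p,r,s=tool();print(s["clock"],p,r.as_matrix().round(3),s["width"])
for n in("side","top"):
    d=grab(n);cv2.imwrite(f"pics/{n}0.png",d["pixels"]);np.save(n+"0.npy",cloud(d))
    M=cv2.Rodrigues(np.array(d["rvec"],float))[0];print(n,-M.T@np.array(d["tvec"]).ravel(),M[2],d["intrinsics"][0][0])
E
```

```text
pics
0.0 [ 0.13424012 -0.55855806  0.23042433] [[-0.     0.234 -0.972]
 [ 0.002 -0.972 -0.234]
 [-1.    -0.002 -0.   ]] 0.08509949729601313
side [ 0.49545376 -0.55117274  0.5463548 ] [ 0.06038038  0.77111042 -0.63383194] 383.41086707264327
top [0.41926746 0.0217202  1.1675728 ] [ 0.14318266 -0.01719037 -0.98954698] 456.7329142334211
```

View pics/side0.png

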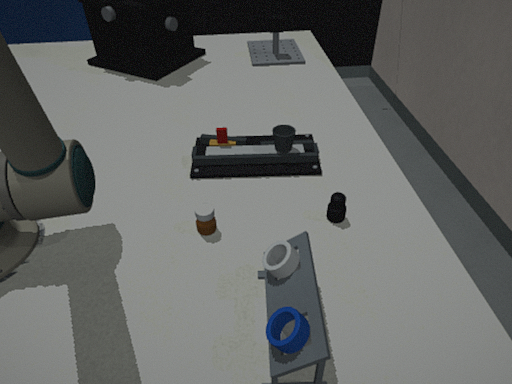

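View pics/top0.png

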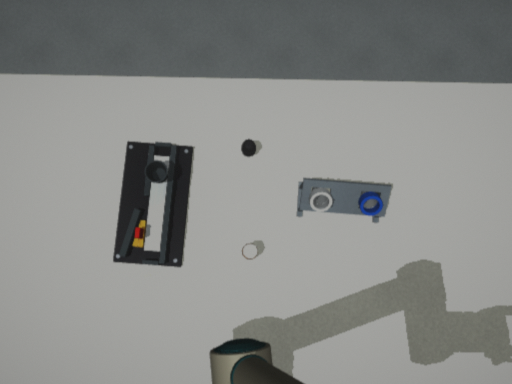

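The top view shows the blue cup at about (371,204), white cup (321,201), dark cup (158,172), red tab (139,233), lens (249,148) and jar (250,251). The side view shows the same things. Next I turn these into positions.

Run:
```python
from h import *
for n in("side","top"):
    im=cv2.imread(f"pics/{n}0.png");P=np.load(n+"0.npy");hsv=cv2.cvtColor(im,cv2.COLOR_BGR2HSV)
    H,S,V=cv2.split(hsv); ok=(P[...,0]>.1)&(P[...,0]<.9)&(abs(P[...,1])<.5)&(P[...,2]>.004)&(P[...,2]<.25)
    def rep(name,m,out=0):
        q=P[m&ok]
        if len(q)<5: print(n,name,len(q));return
        print(n,name,len(q),"med",np.median(q,0).round(4),"lo",np.percentile(q,2,0).round(4),"hi",np.percentile(q,98,0).round(4))
        return q
    red=((H<8)|(H>172))&(S>150)&(V>80); rep("red",red)
    q=rep("red top",red&(P[...,2]>.066))
    blue=(H>105)&(H<128)&(S>150)&(V>60); b=rep("blue",blue)
    # stage: black base corners -> minAreaRect on xy
    st=ok&(V<70)&(P[...,1]>.08)&(P[...,1]<.45)&(P[...,2]>.006)&(P[...,2]<.05)
    q=P[st]; 
    (c,s,a)=cv2.minAreaRect((q[:,:2]*1000).astype(np.float32)); print("stage",c,s,a)
    rk=P[ok&(P[...,1]<.0)&(P[...,1]>-.45)&(P[...,2]>.03)&(P[...,2]<.11)&(S>15)&~blue&(V<150)]
    (c,s,a)=cv2.minAreaRect((rk[:,:2]*1000).astype(np.float32)); print("rack",c,s,a,len(rk))
    # plate plane
    m=rk.mean(0);nv=np.linalg.svd(rk-m,full_matrices=False)[2][2];print("plane",m.round(4),(nv*np.sign(nv[2])).round(3))
    # dark cup rim: z .07-.09 dark
    cup=P[ok&(V<90)&(P[...,1]>.08)&(P[...,2]>.06)&(S<120)&(P[...,0]>.5)]
    print("cup pts",len(cup),np.percentile(cup,[2,50,98],axis=0).round(4).tolist())
    top=cup[cup[:,2]>np.percentile(cup[:,2],97)-.006]
    c,rr=cv2.minEnclosingCircle((top[:,:2]*1000).astype(np.float32));print("rim circ",c,rr,np.median(top[:,2]))
```

```text
side red 19 med [0.4775 0.2716 0.0742] lo [0.4677 0.2675 0.0727] hi [0.4873 0.2777 0.0758]
side red top 19 med [0.4775 0.2716 0.0742] lo [0.4677 0.2675 0.0727] hi [0.4873 0.2777 0.0758]
side blue 1315 med [ 0.5533 -0.2866  0.0938] lo [ 0.5283 -0.309   0.0717] hi [ 0.5778 -0.2585  0.112 ]
stage (557.2406005859375, 248.19235229492188) (172.4616241455078, 308.91156005859375) 86.15746307373047
rack (408.9543762207031, -165.7118377685547) (613.7645874023438, 330.5843505859375) 0.08159831911325455 5240
plane [ 0.5507 -0.2266  0.0813] [0.032 0.016 0.999]
cup pts 343 [[0.601, 0.2058, 0.0607], [0.6253, 0.2331, 0.0735], [0.6491, 0.2584, 0.0825]]
rim circ (625.7346801757812, 232.38442993164062) 28.29071807861328 0.0802899515448466
top red 56 med [0.4774 0.2744 0.0737] lo [0.4657 0.2694 0.067 ] hi [0.4893 0.2813 0.0767]
top red top 55 med [0.4774 0.2743 0.0737] lo [0.4657 0.2694 0.0676] hi [0.4893 0.2797 0.0767]
top blue 314 med [ 0.5516 -0.2799  0.0957] lo [ 0.527  -0.3048  0.057 ] hi [ 0.5756 -0.2545  0.1124]
stage (555.9407958984375, 250.91213989257812) (168.40158081054688, 306.9179382324219) 86.15966796875
rack (474.0188903808594, -169.431640625) (473.0425720214844, 320.3622741699219) 1.015083909034729 1897
plane [ 0.5715 -0.2215  0.0799] [-0.522  0.029  0.852]
cup pts 199 [[0.5998, 0.2091, 0.0613], [0.6306, 0.2443, 0.0783], [0.6495, 0.2611, 0.0845]]
rim circ (625.0206909179688, 235.9288330078125) 28.226829528808594 0.08092034936658277
```

Run:
```python
from h import *
from scipy.optimize import least_squares
for n in("side","top"):
    im=cv2.imread(f"pics/{n}0.png");P=np.load(n+"0.npy");H,S,V=cv2.split(cv2.cvtColor(im,cv2.COLOR_BGR2HSV))
    box=(P[...,0]>.49)&(P[...,0]<.65)&(P[...,1]>-.36)&(P[...,1]<-.1)&(P[...,2]>.035)&(P[...,2]<.14)
    blue=(H>105)&(H<128)&(S>150)&(V>40)&box
    g=P[box&~cv2.dilate(blue.astype(np.uint8),np.ones((5,5))).astype(bool)&(V<135)]
    m=None;best=0;rng=np.random.default_rng(0)
    for _ in range(500):
        a=g[rng.choice(len(g),3)];nv=np.cross(a[1]-a[0],a[2]-a[0]);L=np.linalg.norm(nv)
        if L<1e-5: continue
        nv/=L;nv*=np.sign(nv[2]);i=abs((g-a[0])@nv)<.002
        if i.sum()>best and nv[2]<.9: best=i.sum();m=i
    q=g[m];c=q.mean(0);nv=np.linalg.svd(q-c)[2][2] if len(q)<3000 else np.linalg.svd(q-c,full_matrices=False)[2][2];nv*=np.sign(nv[2])
    rect=cv2.minAreaRect((q[:,:2]*1000).astype(np.float32))
    print(n,"plate n",nv.round(3),"tilt",np.degrees(np.arccos(nv[2])).round(1),"yaw",np.degrees(np.arctan2(-nv[1],-nv[0])).round(1),best,len(g),rect)
    ys=np.degrees(0)
    for yaw in (-2.5,):
        pass
    psi=np.radians(-2.5);ax=np.array([-np.sin(.6109)*np.cos(psi),-np.sin(.6109)*np.sin(psi),np.cos(.6109)])
    e1=np.array([-np.sin(psi),np.cos(psi),0]);e2=np.cross(ax,e1)
    wh=box&(V>120)&(S<60)&((P-c)@ax>.012)
    for nm,mk in(("blue",blue),("white",wh)):
        b=P[mk];h=(b-c)@ax;b=b[h>.0];h=(b-c)@ax;top=np.percentile(h,97)
        t=b[h>top-.004];uv=np.c_[t@e1,t@e2]
        cc,r=cv2.minEnclosingCircle((uv*1000).astype(np.float32));
        # robust: outer circle known radius 27, rim annulus -> midpoint extents
        lo,hi=np.percentile(uv,[1,99],axis=0);mid=(lo+hi)/2;ext=hi-lo
        f=lambda k:e1*k[0]+e2*k[1]+ax*(c@ax+top)
        mouth=f(np.array(cc)/1000);print(nm,len(t),"top over plate",top.round(4),"r",r,"ext",ext.round(4),"mouth",mouth.round(4),f(mid).round(4),"mid",(mouth-.033*ax).round(4))
```

```text
side plate n [-0.573  0.037  0.819] tilt 35.0 yaw -3.7 3842 5312 ((568.1148681640625, -223.46046447753906), (210.98362731933594, 70.32476806640625), 86.24761962890625)
blue 600 top over plate 0.0275 r 27.30824089050293 ext [0.0518 0.0509] mouth [ 0.5463 -0.2822  0.0991] [ 0.5467 -0.2824  0.0994] mid [ 0.5652 -0.283   0.0721]
white 261 top over plate 0.0262 r 26.696109771728516 ext [0.0502 0.0501] mouth [ 0.5542 -0.1624  0.0993] [ 0.5541 -0.162   0.0992] mid [ 0.5731 -0.1632  0.0723]
top plate n [-0.568  0.04   0.822] tilt 34.7 yaw -4.0 1177 2083 ((567.8525390625, -221.2449951171875), (210.49293518066406, 70.7576675415039), 86.34933471679688)
blue 99 top over plate 0.0304 r 27.06007957458496 ext [0.0509 0.051 ] mouth [ 0.5458 -0.2799  0.1011] [ 0.5459 -0.2788  0.1011] mid [ 0.5647 -0.2808  0.074 ]
white 114 top over plate 0.0286 r 26.97116470336914 ext [0.0499 0.0508] mouth [ 0.5537 -0.16    0.1007] [ 0.5542 -0.1602  0.101 ] mid [ 0.5726 -0.1608  0.0737]
```

```bash
cat >> h.py <<'E'
psi=np.radians(-3.8);ax=np.array([-np.sin(.6109)*np.cos(psi),-np.sin(.6109)*np.sin(psi),np.cos(.6109)])
e1=np.array([-np.sin(psi),np.cos(psi),0])
def ori(x,y):
    x=x/np.linalg.norm(x);y=y-x*(x@y);y/=np.linalg.norm(y)
    return R.from_matrix(np.c_[x,y,np.cross(x,y)])
def go(pos,rot=None):
    p,r,s=tool();rot=rot or r
    print("delta cm",(r.inv().apply(np.array(pos)-p)*100).round(2),"dr",(r.inv()*rot).as_rotvec().round(3),"deg",np.degrees((r.inv()*rot).magnitude()).round(1))
mouth=np.array([.546,-.281,.100])
Rg=ori(-ax,-e1)
E
python3 -c "
from h import *
go(mouth+.06*ax,Rg);print(mouth+.06*ax)"
```

```text
delta cm [  8.18 -18.38 -43.23] dr [0.292 0.606 0.094] deg 38.9
[ 0.51165937 -0.2787191   0.14914793]
```

```bash
python3 -m creep '{"delta_pos":[[1,-2.3,-5.4],[2,-4.6,-10.8],[3,-6.9,-16.2],[4.1,-9.2,-21.6],[5.1,-11.5,-27],[6.1,-13.8,-32.4],[7.2,-16.1,-37.8],[8.2,-18.4,-43.2],[8.2,-18.4,-43.2],[8.2,-18.4,-43.2]],"dr":[[0.04,0.08,0.01],[0.08,0.16,0.02],[0.12,0.24,0.04],[0.16,0.32,0.05],[0.2,0.4,0.06],[0.24,0.48,0.08],[0.28,0.56,0.09],[0.292,0.606,0.094],[0.292,0.606,0.094],[0.292,0.606,0.094]]}' 1 30
python3 - <<'E'
from h import *
p,r,s=tool();print(s["clock"],s["contact_force"]);go(mouth-.024*ax,Rg)
d=grab("side");im=d["pixels"][180:384,180:420];cv2.imwrite("pics/a1.png",cv2.resize(im,None,fx=2.5,fy=2.5))
E
```

```text
clock: 1.1
position: [0.5121, -0.2759, 0.1479]
ee_rot: [-0.015, 0.886, -0.028, -0.462]
contact_force: [0.6, -0.7, 0.2]
width: 0.0852
1.1 [ 0.56599457 -0.70260739  0.16660323]
delta cm [ 8.28  0.31 -0.06] dr [0.001 0.001 0.002] deg 0.2
```

View pics/a1.png

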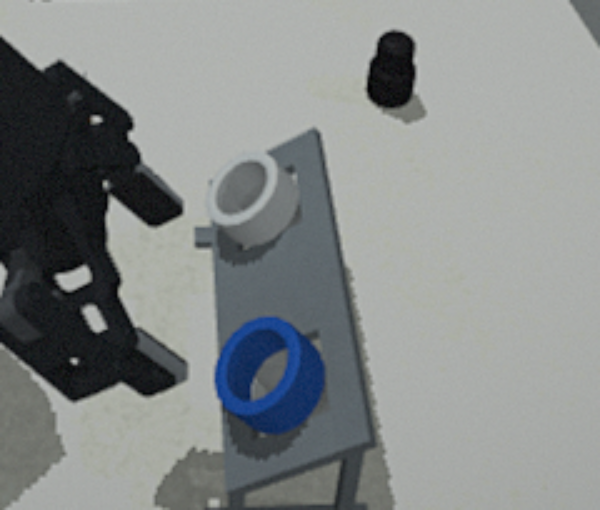

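The side view shows the open jaws tilted towards the rack, with the blue cup between the fingers and the white cup clear. I move in along the cup's axis.

```bash
python3 -m creep '{"delta_pos":[[1.5,0.3,0],[3,0.3,-0.1],[4.5,0.3,-0.1],[6,0.3,-0.1],[7,0.3,-0.1],[7.8,0.3,-0.1],[8.3,0.3,-0.1],[8.3,0.3,-0.1]],"dr":[[0,0,0],[0,0,0],[0,0,0],[0,0,0],[0,0,0],[0,0,0],[0,0,0],[0,0,0]]}'
python3 - <<'E'
from h import *
p,r,s=tool();print(s["clock"],s["contact_force"]);go(mouth-.024*ax,Rg)
d=grab("side");im=d["pixels"][180:384,180:420];cv2.imwrite("pics/a2.png",cv2.resize(im,None,fx=2.5,fy=2.5))
E
```

```text
clock: 1.95
position: [0.5595, -0.2856, 0.0814]
ee_rot: [-0.015, 0.886, -0.03, -0.462]
contact_force: [-1.0, -0.1, -0.6]
width: 0.0855
1.95 [-1.00876982 -0.12400015 -0.61761146]
delta cm [ 0.09 -0.37  0.06] dr [ 0.001  0.    -0.001] deg 0.1
```

View pics/a2.png

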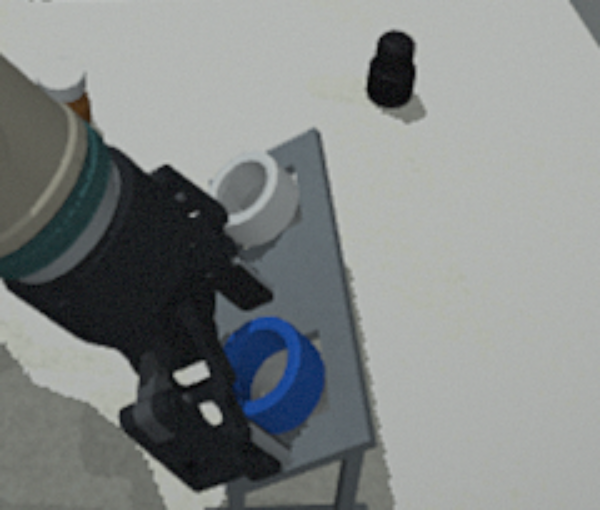

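The cup sits between the two fingers, far tip at (270,298) and near tip at (280,468), both just above the plate. I close.

```bash
python3 -m creep '{"delta_pos":[[0,-0.2,0],[0,-0.2,0],[0,-0.2,0],[0,-0.2,0],[0,-0.2,0],[0,-0.2,0],[0,-0.2,0],[0,-0.2,0],[0,-0.2,0]],"dr":[[0,0,0],[0,0,0],[0,0,0],[0,0,0],[0,0,0],[0,0,0],[0,0,0],[0,0,0],[0,0,0]]}' -1 35
python3 -c "
from h import *
p,r,s=tool();print(s['contact_force'],s['moment'],s['width'])"
```

```text
clock: 2.9
position: [0.5594, -0.2827, 0.0827]
ee_rot: [-0.015, 0.887, -0.029, -0.461]
contact_force: [-4.5, 2.4, 4.6]
width: 0.0537
[-4.45126078  2.44654829  4.62037747] [0.41533063 0.28689337 0.20983371] 0.053690047430701195
```

```bash
python3 -m creep '{"delta_pos":[[-0.5,0,0],[-1.5,0,0],[-2.5,0,0],[-4,0,0],[-5.5,0,0],[-7,0,0],[-8.5,0,0],[-9,0,0],[-9,0,0]],"dr":[[0,0,0],[0,0,0],[0,0,0],[0,0,0],[0,0,0],[0,0,0],[0,0,0],[0,0,0],[0,0,0]]}'
python3 - <<'E'
from h import *
p,r,s=tool();print(s['contact_force'],s['width'])
d=grab("side");im=d["pixels"][100:384,120:420];cv2.imwrite("pics/a3.png",cv2.resize(im,None,fx=2,fy=2))
# placing orientation: straight down; jaws along direction perpendicular to radial at the holder
az=np.arctan2(.234,.6254)
Rd=ori(np.array([0,0,-1.]),-np.array([-np.sin(az),np.cos(az),0]))
rim=np.array([.6254,.234,.082])
# cup bottom = TCP +40 beyond step... mouth is .024 behind TCP -> step .002 beyond TCP
go(rim+[0,0,.09],Rd); go(p+[0,0,.06],r)
E
```

```text
clock: 3.8
position: [0.5079, -0.2805, 0.1566]
ee_rot: [-0.014, 0.887, -0.03, -0.461]
contact_force: [-0.0, -0.3, -1.5]
width: 0.0537
[-0.03927604 -0.31637041 -1.47847854] 0.05365011113868781
delta cm [  3.33 -52.09  -7.79] dr [-0.41  -0.601 -0.132] deg 42.4
delta cm [-4.97  0.04 -3.48] dr [-0.     0.001  0.001] deg 0.1
```

View pics/a3.png

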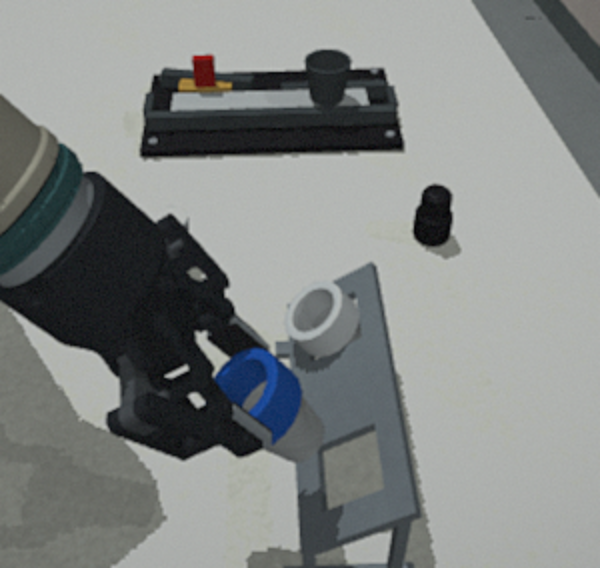

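The cup is clear of the rack, held straight by the band at about (270,395), with the white cup undisturbed. I lift and turn it upright.

```bash
python3 -m creep '{"delta_pos":[[-2,0,-1.4],[-4,0,-2.8],[-6,0,-4.2],[-8,0,-5.6],[-9.9,0,-7],[-9.9,0,-7],[-9.9,0,-7],[-9.9,0,-7],[-9.9,0,-7]],"dr":[[0,0,0],[-0.05,-0.08,-0.02],[-0.12,-0.17,-0.04],[-0.18,-0.26,-0.06],[-0.24,-0.35,-0.08],[-0.3,-0.44,-0.1],[-0.36,-0.53,-0.12],[-0.41,-0.6,-0.132],[-0.41,-0.6,-0.132]]}'
python3 - <<'E'
from h import *
p,r,s=tool();print(s['contact_force'],s['width'],p)
az=np.arctan2(.234,.6254)
Rd=ori(np.array([0,0,-1.]),-np.array([-np.sin(az),np.cos(az),0]))
rim=np.array([.6254,.234,.082])
go(rim+[0,0,.10],Rd)
E
```

```text
clock: 4.75
position: [0.511, -0.2792, 0.2751]
ee_rot: [0.126, 0.696, 0.128, -0.695]
contact_force: [0.3, -0.1, -1.0]
width: 0.0531
[ 0.2562165  -0.12753344 -1.00849422] 0.05313612263256753 [ 0.51104777 -0.27920116  0.27510764]
delta cm [  9.44 -43.96 -28.81] dr [ 0.003 -0.001  0.002] deg 0.2
```

```bash
python3 -m creep '{"delta_pos":[[0,-2,-1.3],[0,-6,-4],[0,-11,-7.2],[0,-16.5,-10.8],[0,-22,-14.4],[0,-27.5,-18],[0,-33,-21.6],[0,-38,-25],[0,-42,-27.5],[0,-44,-28.8]],"dr":[[0,0,0],[0,0,0],[0,0,0],[0,0,0],[0,0,0],[0,0,0],[0,0,0],[0,0,0],[0,0,0],[0,0,0]]}'
python3 -m creep '{"delta_pos":[[2,0,0],[4,0,0],[6,0,0],[7.5,0,0],[7.5,0,0],[7.5,0,0]],"dr":[[0,0,0],[0,0,0],[0,0,0],[0,0,0],[0,0,0],[0,0,0]]}'
python3 - <<'E'
from h import *
p,r,s=tool();print(s['contact_force'],s['width'],p)
for n in("side","top"):
    d=grab(n);P=cloud(d);np.save(n+"1.npy",P);cv2.imwrite(f"pics/{n}1.png",d["pixels"])
    H,S,V=cv2.split(cv2.cvtColor(d["pixels"],cv2.COLOR_BGR2HSV))
    b=P[(H>105)&(H<128)&(S>150)&(V>40)&(P[...,1]>.1)&(P[...,2]>.1)]
    print(n,len(b),np.percentile(b,[2,50,98],axis=0).round(4).tolist())
    if n=="side":
        lo=P[(P[...,2]>.07)&(P[...,2]<.095)&(abs(P[...,1]-.22)<.06)&(abs(P[...,0]-.625)<.06)&(V<120)]
        print("rim",np.percentile(lo,[1,50,99],axis=0).round(4).tolist())
        im=d["pixels"][60:230,180:380];cv2.imwrite("pics/a4.png",cv2.resize(im,None,fx=3.5,fy=3.5))
E
```

```text
clock: 5.75
position: [0.6122, 0.1824, 0.2767]
ee_rot: [0.125, 0.696, 0.126, -0.695]
contact_force: [0.8, 0.0, -1.3]
width: 0.053
clock: 6.35
position: [0.6124, 0.1804, 0.2021]
ee_rot: [0.125, 0.696, 0.126, -0.696]
contact_force: [0.6, 0.4, -1.2]
width: 0.0533
[ 0.57711195  0.42432016 -1.22311314] 0.053321401794369803 [0.61244526 0.18039844 0.2021468 ]
side 321 [[0.5848, 0.1502, 0.1991], [0.6004, 0.1637, 0.2142], [0.6178, 0.2027, 0.2223]]
rim [[0.5994, 0.2047, 0.0704], [0.6251, 0.2361, 0.0774], [0.6514, 0.2591, 0.0828]]
top 55 [[0.5876, 0.1532, 0.2015], [0.6005, 0.1585, 0.2213], [0.614, 0.1984, 0.2251]]
```

View pics/a4.png

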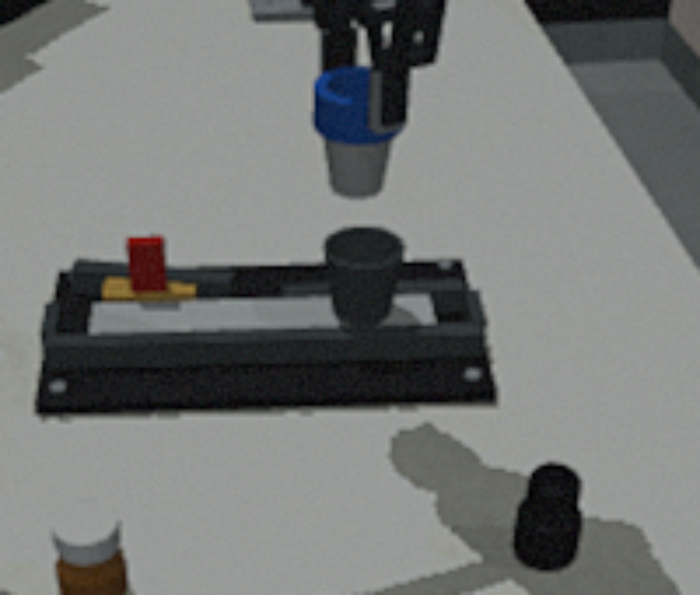

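The cup hangs upright over the stage, band at about (355,105) in the crop and dark rim at (364,245). The wedge tab is at (147,265). I carry on to stand above the rim.

```bash
python3 -c "
from h import *
go([.6254,.234,.150])"
```

```text
delta cm [ 5.35 -4.57 -2.99] dr [0. 0. 0.] deg 0.0
```

```bash
python3 -m creep '{"delta_pos":[[1,-1.5,-1],[2,-3,-2],[3.5,-4.6,-3],[5,-4.6,-3],[5.3,-4.6,-3],[5.3,-4.6,-3],[5.3,-4.6,-3]],"dr":[[0,0,0],[0,0,0],[0,0,0],[0,0,0],[0,0,0],[0,0,0],[0,0,0]]}'
python3 - <<'E'
from h import *
p,r,s=tool();print(s['contact_force'],s['width'],p)
for n in("side","top"):
    d=grab(n);P=cloud(d);im=d["pixels"]
    H,S,V=cv2.split(cv2.cvtColor(im,cv2.COLOR_BGR2HSV))
    near=(abs(P[...,1]-.234)<.045)&(abs(P[...,0]-.6254)<.045)
    bl=(H>105)&(H<128)&(S>150)&(V>40)&near
    b=P[bl];print(n,"blue",len(b),np.percentile(b,[2,50,98],axis=0).round(4).tolist())
    body=P[near&(P[...,2]>.112)&(P[...,2]<.142)&~bl&(V>45)]
    print("body",len(body),np.percentile(body,[2,50,98],axis=0).round(4).tolist() if len(body) else "")
    rim=P[near&(P[...,2]>.076)&(P[...,2]<.087)];c,rr=cv2.minEnclosingCircle((rim[:,:2]*1000).astype(np.float32));print("rim",len(rim),c,rr)
    # circle fits of known radius per height slices
    from scipy.optimize import least_squares
    for lab,q,rad in(("band",b,lambda z:.027+0*z),("body",body,None),("holder",P[near&(P[...,2]>.04)&(P[...,2]<.075)&(P[...,1]<.24)],None)):
        if len(q)<30: continue
        if n=="top": continue
        q=q[q[:,1]<np.percentile(q[:,1],70)]
        f=lambda k:(np.hypot(q[:,0]-k[0],q[:,1]-k[1])-(.027 if lab=="band" else k[2]+k[3]*(q[:,2]-.1)))
        o=least_squares(f,[.625,.234,.025,.1],loss="soft_l1",f_scale=.001);print(lab,len(q),o.x.round(4),np.median(abs(o.fun)).round(4))
    if n=="side":cv2.imwrite("pics/a5.png",cv2.resize(im[60:180,240:340],None,fx=5,fy=5))
E
```

```text
clock: 7.15
position: [0.625, 0.2348, 0.1495]
ee_rot: [0.126, 0.696, 0.126, -0.695]
contact_force: [1.0, 0.7, -1.7]
width: 0.0534
[ 1.02702629  0.66042118 -1.68852951] 0.05336254410675205 [0.62502764 0.23480546 0.14954414]
side blue 260 [[0.5981, 0.2044, 0.1474], [0.6134, 0.2189, 0.1618], [0.631, 0.2553, 0.17]]
body 169 [[0.6052, 0.2105, 0.1129], [0.6203, 0.2158, 0.1278], [0.6405, 0.2289, 0.1404]]
rim 131 (624.535400390625, 231.36367797851562) 29.7351016998291
band 182 [0.6259 0.2314 0.025  0.1   ] 0.0012
body 118 [0.6239 0.2312 0.0143 0.1509] 0.0006
holder 152 [0.6262 0.2347 0.0317 0.1407] 0.0007
top blue 87 [[0.5979, 0.2078, 0.1457], [0.6081, 0.2147, 0.1676], [0.6266, 0.2282, 0.173]]
body 6 [[0.6352, 0.2252, 0.1125], [0.637, 0.2296, 0.1136], [0.6373, 0.2376, 0.1189]]
rim 45 (620.548828125, 227.60549926757812) 25.717967987060547
```

View pics/a5.png

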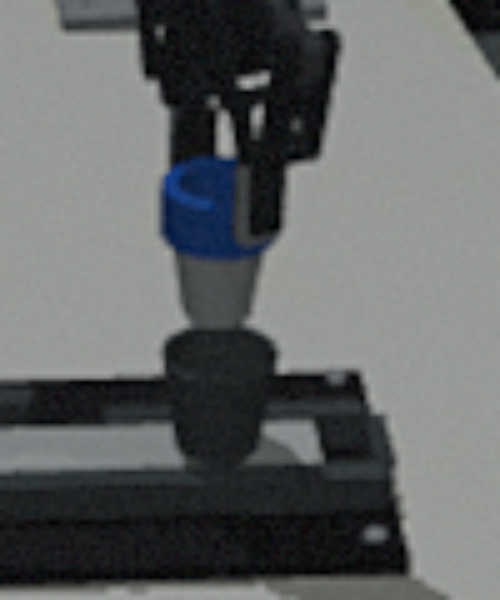

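The cup body (centre about column 219) is over the dark cup (rim centre column 220). The depth fit puts it about 3 mm short in y, so I nudge that and lower partway.

```bash
python3 -m creep '{"delta_pos":[[0.3,-0.2,-0.2],[0.8,-0.2,-0.2],[1.3,-0.2,-0.2],[1.9,-0.2,-0.2],[2.5,-0.2,-0.2],[3.1,-0.2,-0.2],[3.6,-0.2,-0.2],[4,-0.2,-0.2],[4,-0.2,-0.2]],"dr":[[0,0,0],[0,0,0],[0,0,0],[0,0,0],[0,0,0],[0,0,0],[0,0,0],[0,0,0],[0,0,0]]}'
python3 - <<'E'
from h import *
from scipy.optimize import least_squares
p,r,s=tool();print(s['contact_force'],s['moment'],p)
d=grab("side");P=cloud(d);im=d["pixels"];H,S,V=cv2.split(cv2.cvtColor(im,cv2.COLOR_BGR2HSV))
near=(abs(P[...,1]-.234)<.045)&(abs(P[...,0]-.6254)<.045)
bl=(H>105)&(H<128)&(S>150)&(V>40)&near
z=P[...,2]
for lab,q in(("band",P[bl]),("body",P[near&~bl&(z>.087)&(z<.104)]),("holder",P[near&(z>.04)&(z<.075)])):
    if len(q)<20: print(lab,len(q));continue
    hi=np.percentile(q,98,0);lo=np.percentile(q,2,0)
    q=q[q[:,1]<np.percentile(q[:,1],70)]
    f=lambda k:(np.hypot(q[:,0]-k[0],q[:,1]-k[1])-(.027 if lab=="band" else k[2]+.15*(q[:,2]-.1)))
    o=least_squares(f,[.625,.234,.025],loss="soft_l1",f_scale=.001);print(lab,len(q),o.x.round(4),np.median(abs(o.fun)).round(4),lo.round(4),hi.round(4))
E
```

```text
clock: 8.15
position: [0.6255, 0.2368, 0.1086]
ee_rot: [-0.126, -0.696, -0.126, 0.696]
contact_force: [-0.1, -0.0, -1.1]
width: 0.053
[-0.11078382 -0.00938904 -1.09532085] [-0.04430163  0.02773364  0.03337952] [0.6255273  0.23681986 0.10858568]
band 171 [0.627  0.2331 0.025 ] 0.0013 [0.5988 0.2062 0.106 ] [0.6308 0.2572 0.1294]
body 53 [0.6237 0.246  0.033 ] 0.0008 [0.6044 0.2111 0.0877] [0.641  0.231  0.1034]
holder 163 [0.6261 0.233  0.0304] 0.0007 [0.602  0.2067 0.0411] [0.6484 0.244  0.0744]
```

```bash
python3 -m creep '{"delta_pos":[[0.3,0,0],[0.6,0,0],[0.9,0,0],[1.2,0,0],[1.4,0,0],[1.5,0,0],[1.6,0,0],[1.7,0,0],[1.7,0,0]],"dr":[[0,0,0],[0,0,0],[0,0,0],[0,0,0],[0,0,0],[0,0,0],[0,0,0],[0,0,0],[0,0,0]]}'
```

```text
clock: 9.1
position: [0.626, 0.237, 0.0924]
ee_rot: [0.126, 0.696, 0.126, -0.695]
contact_force: [0.6, -0.3, -0.4]
width: 0.0532
```

```bash
python3 -m creep '{"delta_pos":[[0.1,0,0],[0.2,0,0],[0.2,0,0]],"dr":[[0,0,0],[0,0,0],[0,0,0]]}'
```

```text
clock: 9.4
position: [0.6262, 0.2369, 0.0904]
ee_rot: [0.126, 0.696, 0.126, -0.695]
contact_force: [-0.3, -0.7, -1.8]
width: 0.0534
```

```bash
python3 -m creep '{"delta_pos":[[0.1,0,0],[0.2,0,0],[0.2,0,0]],"dr":[[0,0,0],[0,0,0],[0,0,0]]}'
```

```text
clock: 9.7
position: [0.6263, 0.2369, 0.0886]
ee_rot: [0.126, 0.697, 0.126, -0.695]
contact_force: [0.9, -1.3, -0.1]
width: 0.0533
```

```bash
python3 -m creep '{"delta_pos":[[0.1,0,0],[0.15,0,0],[0.15,0,0]],"dr":[[0,0,0],[0,0,0],[0,0,0]]}'
```

```text
clock: 10.0
position: [0.6265, 0.2369, 0.0884]
ee_rot: [0.126, 0.697, 0.126, -0.695]
contact_force: [-1.1, -2.0, 5.4]
width: 0.0531
```

```bash
python3 -m creep '{"delta_pos":[[-0.05,0.05,0.02],[-0.05,0.1,0.04],[-0.05,0.1,0.04]],"dr":[[0,0,0],[0,0,0],[0,0,0]]}'
python3 -m creep '{"delta_pos":[[0.1,0,0],[0.1,0,0],[0.1,0,0]],"dr":[[0,0,0],[0,0,0],[0,0,0]]}'
python3 - <<'E'
from h import *
d=grab("side");P=cloud(d);im=d["pixels"];H,S,V=cv2.split(cv2.cvtColor(im,cv2.COLOR_BGR2HSV))
near=(abs(P[...,1]-.234)<.045)&(abs(P[...,0]-.6254)<.045)
b=P[(H>105)&(H<128)&(S>150)&(V>40)&near];print(np.percentile(b[:,2],[1,3,10,90,97,99]).round(4))
cv2.imwrite("pics/a6.png",cv2.resize(im[90:170,250:330],None,fx=7,fy=7,interpolation=cv2.INTER_CUBIC))
E
```

```text
clock: 10.3
position: [0.6265, 0.2368, 0.0884]
ee_rot: [0.125, 0.697, 0.127, -0.695]
contact_force: [0.1, 1.3, 5.2]
width: 0.053
clock: 10.6
position: [0.6265, 0.2368, 0.0884]
ee_rot: [0.125, 0.697, 0.127, -0.694]
contact_force: [-1.2, 1.1, 9.4]
width: 0.0534
[0.0844 0.0852 0.0871 0.1083 0.109  0.1093]
```

View pics/a6.png

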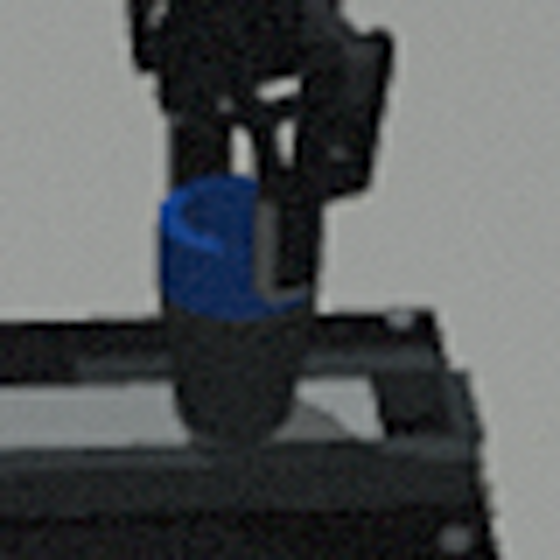

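The band sits right on the dark rim with no gap (row 318), the mouth is at z ≈ 0.109 against the expected 0.108, and contact is firm with little side force. I ease the load off and open.

```bash
python3 -m creep '{"delta_pos":[[-0.15,0,0],[-0.15,0,0],[-0.15,0,0]],"dr":[[0,0,0],[0,0,0],[0,0,0]]}'
python3 -m creep '{"delta_pos":[[0,0,0],[0,0,0],[0,0,0],[0,0,0],[0,0,0],[0,0,0],[0,0,0]],"dr":[[0,0,0],[0,0,0],[0,0,0],[0,0,0],[0,0,0],[0,0,0],[0,0,0]]}' 1
python3 -m creep '{"delta_pos":[[-0.5,0,0],[-1.5,0,0],[-3,0,0],[-5,0,0],[-7,0,0],[-9,0,0],[-9,0,0]],"dr":[[0,0,0],[0,0,0],[0,0,0],[0,0,0],[0,0,0],[0,0,0],[0,0,0]]}'
python3 - <<'E'
from h import *
d=grab("side");P=cloud(d);im=d["pixels"];H,S,V=cv2.split(cv2.cvtColor(im,cv2.COLOR_BGR2HSV))
near=(abs(P[...,1]-.234)<.05)&(abs(P[...,0]-.6254)<.05)
b=P[(H>105)&(H<128)&(S>150)&(V>40)&near];print(np.percentile(b,[2,50,98],axis=0).round(4))
red=((H<8)|(H>172))&(S>150)&(V>80)&(P[...,0]<.6)&(P[...,1]>.2);q=P[red];print("tab",len(q),np.percentile(q,[2,50,98],axis=0).round(4))
t=np.radians(-15.8);u=np.array([np.cos(t),np.sin(t),0]);print("along u",np.percentile(q@u,[2,98]))
# push pose: tool z = u? tool x down, closed fingers
c=np.array([.4775,.273,.053]);
Rp=ori(np.array([0,0,-1.]),np.cross(-u,[0,0,-1.]))
for sgn in(1,-1):
    Rp=ori(np.array([0,0,-1.]),sgn*np.array([-u[1],u[0],0]));go(c-u*.045+[0,0,.10],Rp)
print(tool()[2]["qpos"])
cv2.imwrite("pics/a7.png",cv2.resize(im[60:180,180:340],None,fx=4,fy=4))
E
```

```text
clock: 10.95
position: [0.6262, 0.2363, 0.0885]
ee_rot: [0.125, 0.697, 0.126, -0.695]
contact_force: [-0.5, 0.9, 5.0]
width: 0.0535
clock: 11.65
position: [0.626, 0.2359, 0.0879]
ee_rot: [0.126, 0.696, 0.126, -0.695]
contact_force: [0.5, -0.0, -0.3]
width: 0.0855
clock: 12.35
position: [0.6281, 0.2364, 0.1823]
ee_rot: [0.125, 0.699, 0.126, -0.693]
contact_force: [1.2, -0.1, -0.5]
width: 0.0854
[[0.5994 0.206  0.085 ]
 [0.6236 0.218  0.1006]
 [0.6457 0.254  0.1091]]
tab 19 [[0.4677 0.2677 0.0722]
 [0.4775 0.2724 0.0737]
 [0.4873 0.2782 0.0752]]
along u [0.37523455 0.39528578]
delta cm [  2.63 -11.35  16.35] dr [-2.508e+00 -2.000e-03 -7.000e-03] deg 143.7
delta cm [  2.63 -11.35  16.35] dr [ 0.634 -0.006  0.002] deg 36.3
[2.56167386e-01 4.43682393e-01 1.37229324e+00 5.42594090e-04
 1.31973156e+00 1.46883651e+00]
```

View pics/a7.png

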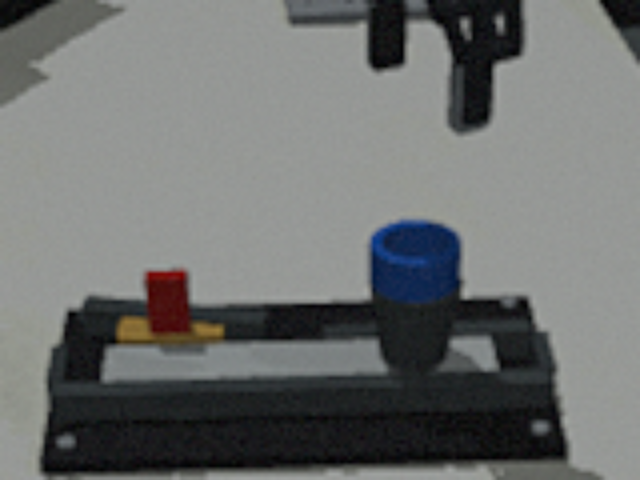

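The blue cup stands upright and home in the dark cup (band at (415,262)), with the gripper clear. The wedge tab at (167,300) has not moved. I go behind the tab with the fingers shut.

```bash
python3 -m creep '{"delta_pos":[[0,-2,2.5],[0,-4,5.5],[0,-6,8.5],[0.5,-8,11.5],[1,-10,14],[1.5,-11.3,16.3],[2.6,-11.3,16.3],[2.6,-11.3,16.3],[2.6,-11.3,16.3]],"dr":[[0.1,0,0],[0.2,0,0],[0.32,0,0],[0.44,0,0],[0.55,0,0],[0.634,0,0],[0.634,0,0],[0.634,0,0],[0.634,0,0]]}' -1 40
python3 - <<'E'
from h import *
t=np.radians(-15.8);u=np.array([np.cos(t),np.sin(t),0]);c=np.array([.4775,.273,.053])
Rp=ori(np.array([0,0,-1.]),-np.array([-u[1],u[0],0]));go(c-u*.045+[0,0,-.008],Rp);p,r,s=tool();print(p,r.as_matrix().round(3),u)
E
```

```text
clock: 13.3
position: [0.4343, 0.2844, 0.1512]
ee_rot: [-0.097, 0.701, -0.097, -0.7]
contact_force: [-0.2, 0.2, -0.4]
width: 0.0001
delta cm [10.62 -0.07  0.04] dr [-0.    -0.001  0.001] deg 0.1
[0.43433194 0.28441865 0.15120352] [[ 0.001 -0.272 -0.962]
 [ 0.    -0.962  0.272]
 [-1.    -0.001 -0.001]] [ 0.96221799 -0.27228025  0.        ]
```

```bash
python3 -m creep '{"delta_pos":[[2,0,0],[4,0,0],[6,0,0],[8,0,0],[9.5,0,0],[10.5,0,0],[10.5,0,0]],"dr":[[0,0,0],[0,0,0],[0,0,0],[0,0,0],[0,0,0],[0,0,0],[0,0,0]]}'
python3 - <<'E'
from h import *
d=grab("side");im=d["pixels"];cv2.imwrite("pics/a8.png",cv2.resize(im[60:180,180:340],None,fx=4,fy=4))
E
```

```text
clock: 14.0
position: [0.434, 0.2842, 0.0455]
ee_rot: [0.097, -0.7, 0.098, 0.701]
contact_force: [1.0, -0.7, -0.1]
width: 0.0
```

View pics/a8.png

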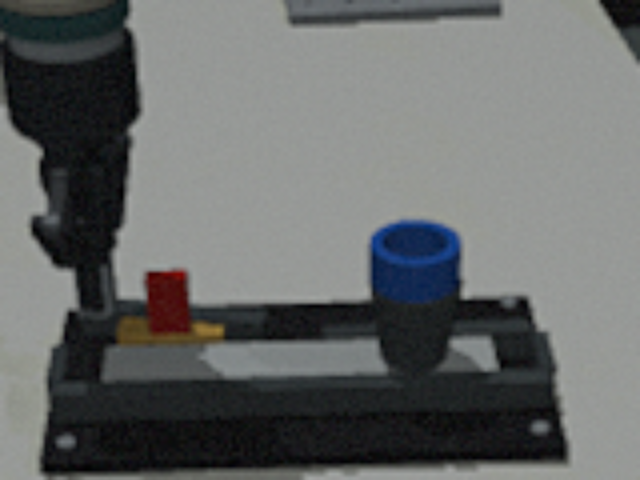

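The shut fingers are behind the tab, with a gap of about 20 mm (columns 115 to 147). I start pushing along the ramp.

```bash
python3 -m creep '{"delta_pos":[[0,0,-0.4],[0,0,-0.8],[0,0,-1.2],[0,0,-1.6],[0,0,-1.9],[0,0,-2.1],[0,0,-2.3],[0,0,-2.5],[0,0,-2.5]],"dr":[[0,0,0],[0,0,0],[0,0,0],[0,0,0],[0,0,0],[0,0,0],[0,0,0],[0,0,0],[0,0,0]]}'
```

```text
clock: 14.95
position: [0.4577, 0.2778, 0.0467]
ee_rot: [-0.098, 0.701, -0.097, -0.7]
contact_force: [-0.8, 0.8, 1.5]
width: 0.0003
```

```bash
python3 -m creep '{"delta_pos":[[0,0,-0.1],[0,0,-0.2],[0,0,-0.3],[0,0,-0.4],[0,0,-0.4]],"dr":[[0,0,0],[0,0,0],[0,0,0],[0,0,0],[0,0,0]]}'
```

```text
clock: 15.45
position: [0.4619, 0.2767, 0.0468]
ee_rot: [-0.098, 0.701, -0.097, -0.7]
contact_force: [-1.4, 1.2, 0.9]
width: -0.0
```

```bash
python3 -m creep '{"delta_pos":[[0,0,-0.1],[0,0,-0.2],[0,0,-0.2]],"dr":[[0,0,0],[0,0,0],[0,0,0]]}'
```

```text
clock: 15.75
position: [0.4631, 0.2763, 0.0467]
ee_rot: [0.098, -0.7, 0.097, 0.7]
contact_force: [-3.7, 2.6, 2.4]
width: -0.0001
```

```bash
python3 -m creep '{"delta_pos":[[0,0,-0.1],[0,0,-0.2],[0,0,-0.2]],"dr":[[0,0,0],[0,0,0],[0,0,0]]}'
```

```text
clock: 16.05
position: [0.4654, 0.2757, 0.0467]
ee_rot: [-0.098, 0.701, -0.097, -0.7]
contact_force: [-4.0, 3.2, 1.9]
width: -0.0001
```

```bash
python3 -m creep '{"delta_pos":[[0,0,-0.1],[0,0,-0.2],[0,0,-0.2]],"dr":[[0,0,0],[0,0,0],[0,0,0]]}'
```

```text
clock: 16.35
position: [0.4667, 0.2753, 0.0467]
ee_rot: [0.098, -0.7, 0.097, 0.701]
contact_force: [-5.5, 3.2, 2.7]
width: 0.0
```

```bash
python3 -m creep '{"delta_pos":[[0,0,-0.1],[0,0,-0.2],[0,0,-0.2]],"dr":[[0,0,0],[0,0,0],[0,0,0]]}'
```

```text
clock: 16.65
position: [0.4674, 0.2751, 0.0467]
ee_rot: [0.098, -0.699, 0.097, 0.701]
contact_force: [-8.5, 4.8, 5.2]
width: 0.0002
```

```bash
python3 -m creep '{"delta_pos":[[0,0,-0.1],[0,0,-0.2],[0,0,-0.2]],"dr":[[0,0,0],[0,0,0],[0,0,0]]}'
```

```text
clock: 16.95
position: [0.4677, 0.275, 0.0467]
ee_rot: [0.098, -0.698, 0.097, 0.702]
contact_force: [-11.4, 7.7, 6.8]
width: 0.0
```

```bash
python3 -m creep '{"delta_pos":[[0,0,-0.1],[0,0,-0.2],[0,0,-0.2]],"dr":[[0,0,0],[0,0,0],[0,0,0]]}'
python3 - <<'E'
from h import *
d=grab("side");P=cloud(d);im=d["pixels"];H,S,V=cv2.split(cv2.cvtColor(im,cv2.COLOR_BGR2HSV))
red=((H<8)|(H>172))&(S>150)&(V>80)&(P[...,0]<.6)&(P[...,1]>.2);q=P[red];print("tab",len(q),np.percentile(q,[2,50,98],axis=0).round(4))
E
```

```text
clock: 17.25
position: [0.468, 0.2749, 0.0467]
ee_rot: [0.099, -0.697, 0.097, 0.703]
contact_force: [-15.0, 8.3, 8.6]
width: -0.0
tab 20 [[0.4817 0.2629 0.0659]
 [0.4919 0.2666 0.0738]
 [0.5016 0.272  0.0757]]
```

The push stalled at about 17 N after about 15.5 mm of travel, which is inside the given jam range. I back off and check.

```bash
python3 -m creep '{"delta_pos":[[0,0,0.3],[0,0,0.8],[0,0,1.5],[0,0,2.5],[0,0,3.5],[-1,0,3.5],[-4,0,3.5],[-8,0,3.5],[-12,0,3.5],[-12,0,3.5]],"dr":[[0,0,0],[0,0,0],[0,0,0],[0,0,0],[0,0,0],[0,0,0],[0,0,0],[0,0,0],[0,0,0],[0,0,0]]}'
python3 - <<'E'
from h import *
for n in("side","top"):
    d=grab(n);P=cloud(d);im=d["pixels"];H,S,V=cv2.split(cv2.cvtColor(im,cv2.COLOR_BGR2HSV))
    red=((H<8)|(H>172))&(S>150)&(V>80)&(P[...,0]<.6)&(P[...,1]>.2)
    bl=(H>105)&(H<128)&(S>150)&(V>40)&(P[...,1]>.15)&(P[...,1]<.3)&(P[...,2]>.05)
    for m in(red,bl):
        q=P[m]
        if len(q): print(n,len(q),np.percentile(q,[2,50,98],axis=0).round(4).tolist())
    if n=="side":cv2.imwrite("pics/a9.png",cv2.resize(im[50:350,150:360],None,fx=2,fy=2,interpolation=cv2.INTER_CUBIC))
E
```

```text
clock: 18.3
position: [0.4434, 0.2847, 0.1733]
ee_rot: [-0.1, 0.705, -0.094, -0.696]
contact_force: [1.0, -0.9, 0.9]
width: -0.0
side 13 [[0.4813, 0.2614, 0.0529], [0.4944, 0.2647, 0.0741], [0.5018, 0.272, 0.0747]]
side 387 [[0.5995, 0.2049, 0.0855], [0.6239, 0.2178, 0.1006], [0.6465, 0.2543, 0.1094]]
top 49 [[0.48, 0.2655, 0.0675], [0.4916, 0.2707, 0.0738], [0.5035, 0.2783, 0.0779]]
top 251 [[0.5991, 0.2083, 0.0895], [0.6233, 0.2354, 0.1065], [0.648, 0.2592, 0.1109]]
```

View pics/a9.png

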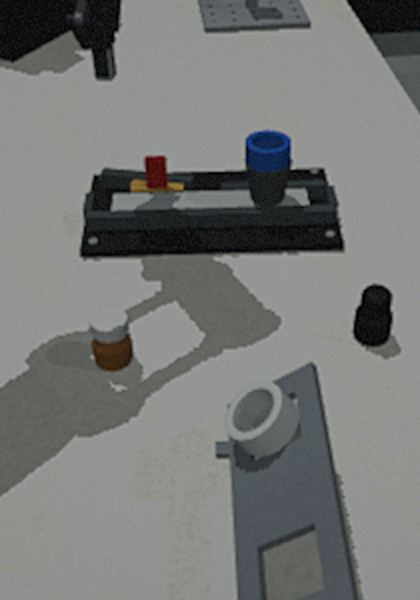

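The cup is upright with its band on the dark rim, the tab stayed where I pushed it, and the white cup, lens and jar are in place. I hand in.

```bash
python3 -c "
from rig import manip
print(manip.sign_off(), manip.get_state()['clock'])"
```

```text
the job is handed in; nothing more can be done
the job is handed in; nothing more can be done
```

The job is done and handed in, about 18 s into the 61 s allowed. The blue cup is nested in the dark cup, and the wedge was pushed in afterwards until it jammed.

- **Blue cup:** I lifted it out of the rack along its own axis, turned it upright and let it down until it made firm contact. I pressed with no more than about 9 N, then eased to about 5 N before letting go. In the last pictures the band sits on the dark rim all round. The mouth is at about z = 0.109 m, against 0.108 m expected when fully home.
- **Wedge:** I pushed it along its ramp with shut fingers. It stalled at about 17 N, and there was still about 15 mm of travel after I backed off, inside the 13–21 mm given for a jam. I did not test the jam by trying to move the bar. I take it as jammed from the stall force, the travel and the wedge staying put.
- **Left alone:** the white cup, lens and jar look undisturbed in the last picture, and the gripper was clear of everything.

**Readings that disagreed:** the side and top cameras differ by a few millimetres in y, slightly more than the 2 mm calibration. The first contact in the dark cup pushed sideways by about 2 N, and a 1 mm shift brought that down to about 1 N. During the wedge push the wrist also read about 9 N upwards, for a reason I did not find; it was gone once I backed off.

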